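# Finish packing a two-jar pickle box and close it

## Task

The small plywood gift box on the packing counter already holds one short jar of pickle. Stand the other short jar, the one on the counter that is low enough for the lid to close over it (not one of the tall jars), upright in the empty cell, then lay the box's loose wooden lid on the box so that it is fully closed. Keep the jar upright, and set both things down rather than dropping them.

Things in the scene. Friction and masses are not known exactly. Their poses are not given: they have to be found in the camera images.
- jar: short pickle jar to pack, on the counter: cylinder 56 mm in diameter, 72 mm high, the top 16 mm a yellow cap of the same diameter; orange-brown; about 0.2 kg. Two look-alike bystanders are as wide but 112 mm high; which jar stands where varies. Origin: centre of underside; z up its axis. Grip across the diameter from above
- box: open plywood gift box, fixed: outside 144 (its x) x 180 (its y) x 92 mm high, walls 10, floor 8. A divider 6 thick, up to 54 mm over the counter, runs along x at mid y: two cells 124 (x) x 77 (y). One cell holds the same kind of short jar, top 12 mm below the rim. Beside a jar there is finger room along the box's x only. Origin: centre of underside; z up
- free_cell: middle of the floor of the box's empty cell, marked by a flat cork disc 60 mm in diameter that is only seen, not felt. Origin on the cell's floor, 8 mm above the counter, 41.5 mm from the box's middle along the box's y, on either side; axes parallel to the box's
- lid: loose plywood lid, flat on the counter, 0.22 kg: plate 152 (x) x 188 (y) x 8 mm; below it a panel 100 x 136 x 6 that drops into the box's mouth with 12 mm free each side; on top, central, a handle bar 18 (x) x 70 (y), 38 high. Origin: centre of the panel's underside; plate 6 to 14 mm, handle top 52 mm above it. Closed: y along the box's y, either way round, origin 86 mm above the counter
Not all that is in view belongs to the job. What is shaped like the lid but yellow is not meant.

How it is judged:
By the outcome, as a careful person would: the job done as asked, in the order asked, and still so for the second after the job is handed in, with the robot touching nothing.
It also fails if it takes over 61 s, if anything falls off the work surface, if the arm or the gripper's body presses on something with over 40 N, if the wrist force passes 120 N, or if a joint passes its speed limit or range.

## Robot

A 6-joint arm with a two-finger parallel gripper is mounted at the origin on the work surface. World frame = base frame: x ahead of the robot, y to its left, z up, the work surface at z = 0. Lengths are in m, angles in rad, forces in N, time in s.
With the tool pointing down it reaches from about 0.3 to 0.775 m from the base axis. Payload 14.6 kg.
Tool frame: the origin (TCP) lies on the centre line of the jaws, within the pads' length; the fingertips stand 19 mm ahead of it and the grasp point (between the pads) is the TCP; y points along the fingers, x is the direction in which the jaws open and shut, and the axes are right-handed (so a half turn about y gives the same grasp; the last joint's range is limited). The gripper opens to 94 mm and grips with 3 to 60 N. Pads are 16 mm wide; open, the fingers measure 119 mm over their backs; the gripper's body (75 mm by 177 mm) begins 78 mm behind the grasp point.
Start: joints at [1.156, 0.3, 1.521, -0, 1.321, -0.067], TCP at [0.187, 0.517, 0.224] pointing down, gripper open.
Joint ranges: [-3.03, 3.03], [-0.79, 2.21], [0.23, 2.52], [-1.04, 4.18], [0, 3.07], [-2.55, 2.55]. Speed limits (rad/s): [2.22, 2.22, 2.57, 3.14, 3.14, 3.14].

## Interface

Orientations are given as [roll, pitch, yaw] about the fixed x, y, z axes, in that order (R = Rz(yaw) Ry(pitch) Rx(roll)).
In Python, from station import ctrl, optics gives the robot as it stands.
- The arm moves only by the tool jog_arm, never from a script. Its argument "targets" is a list of rows, each a list of 3 entries, a list of its own where there are three numbers: the finger opening in cm, from 0 to 9.4, then the shift along the tool's x, y, z in cm, then the turn about the tool's y in rad. A call has 1 to 10 rows; each row is the pose to reach, as a shift and turn from the pose commanded when the call began, along the tool's axes at that moment; what a row does not reach only later rows make up. A row lasts 1/10 s, in which the tool goes at most 50 mm and 8.59 degrees, less where a joint would pass 70% of its speed; a pose out of reach is approached as far as the arm can. A call with a gripper value outside its range is refused whole. The fingers move at their own pace and stop on an object; "grip_force" is the grip in N (left out, the last holds). Time passes only in rows, so rows that repeat a pose let the fingers close. It gives the time, the measured TCP pose, the force and the opening at its end, in the units of the state.
- ctrl.get_obs(): the state, without advancing time (a new reading comes with each control period).
- optics.camera(name): name is "side" or "top"; returns a dict with "img" (420x560x3 uint8, red, green, blue), "range_z" (420x560 float32, m along the optical axis (not along the pixel's ray), 0 where there is no reading), "camera_matrix" (3x3 intrinsics, pixels), "world_to_cam" (4x4, takes a point from world to camera coordinates). Camera axes: x right, y up, looking along -z (the intrinsics and any distortion apply to the point x, -y, -z); pixel columns grow to the right and rows downward; lengths in m; the calibration is good to about 2 mm. A picture is of the moment at which its call begins.
- ctrl.hand_in(): hands the job in, once; it reports no verdict.
The state is a dict: "time_s": time; "qpos": joint angles; "joint_vel": joint speeds; "tau": joint torques, N m; "ee_pos": TCP position; "eef_rot": TCP orientation; "force": force on the tool from outside, world axes, zero at the start; "moment": the same for the moment, N m; "grip_width": finger opening in m.
Only numpy, scipy, OpenCV 4.12 (cv2) and the standard library are available. Lean on these libraries where they do the work, as an engineer would, in place of code of your own. Each camera call takes 0.05 s, during which the arm holds its last target. There are 200 camera calls.

## Working session

There is one attempt and no reset: what is moved stays moved. The work goes in short steps, Python scripts to look and compute and a tool call to move; the robot and the scene stay as the last step left them, time stands still between calls to the robot, and variables do not carry over. Pictures are saved under pics/ and viewed, about 8 in all and at most 12, crops included, and the job is handed in when it is done.

Besides the shell and the picture viewer there is one more tool, called after ">>>" as a command line: name --argument value ..., lists and objects as JSON in quotes. jog_arm: Moves the arm, as the interface text tells. Its arguments: {"type":"object","properties":{"targets":{"type":"array","items":{"type":"array"}},"grip_force":{"type":"number"}},"required":["targets"]}

```bash
ls; mkdir -p pics; cat > h.py <<'E'
import numpy as np, cv2
from station import ctrl, optics
def cam(n):
    c=optics.camera(n); return c
def points(c):
    K=c["camera_matrix"]; d=c["range_z"]; v,u=np.mgrid[:d.shape[0],:d.shape[1]]
    p=np.stack([(u-K[0,2])/K[0,0]*d,-(v-K[1,2])/K[1,1]*d,-d,np.ones_like(d)],-1)
    P=p@np.linalg.inv(c["world_to_cam"]).T
    P=P[...,:3]; P[d==0]=np.nan; return P
def ray(c,u,v,z):
    K=c["camera_matrix"]; T=np.linalg.inv(c["world_to_cam"])
    r=T[:3,:3]@np.array([(u-K[0,2])/K[0,0],-(v-K[1,2])/K[1,1],-1.]); o=T[:3,3]
    return o+r*(z-o[2])/r[2]
E
python3 - <<'E'
from h import *
for n in("top","side"):
    c=cam(n); cv2.imwrite(f"pics/{n}0.png",c["img"][...,::-1]); print(n,c["camera_matrix"].round(1).tolist(),np.linalg.inv(c["world_to_cam"]).round(3).tolist())
    np.savez(f"{n}0.npz",**c)
o=ctrl.get_obs();print({k:np.round(v,3) for k,v in o.items()})
E
```

```text
pics
top [[505.9, 0.0, 277.5], [0.0, 505.9, 219.7], [0.0, 0.0, 1.0]] [[0.03, 0.996, -0.089, 0.359], [-1.0, 0.029, -0.012, -0.04], [-0.01, 0.089, 0.996, 1.108], [0.0, 0.0, 0.0, 1.0]]
side [[517.1, 0.0, 286.9], [0.0, 517.1, 214.3], [0.0, 0.0, 1.0]] [[0.978, 0.127, -0.163, 0.222], [-0.207, 0.538, -0.817, -1.191], [-0.016, 0.833, 0.553, 0.814], [0.0, 0.0, 0.0, 1.0]]
{'time_s': np.float64(0.1), 'qpos': array([ 1.156,  0.3  ,  1.522,  0.   ,  1.321, -0.067]), 'joint_vel': array([-0.   , -0.001, -0.   ,  0.   ,  0.   ,  0.001]), 'tau': array([ 1.0000e-03, -5.3264e+01, -3.5328e+01,  7.1000e-02,  2.3000e-02,
       -0.0000e+00]), 'ee_pos': array([0.187, 0.517, 0.224]), 'eef_rot': array([-1.571e+00,  1.000e-03,  1.223e+00]), 'force': array([-0.059,  0.581, -0.717]), 'moment': array([ 0.04 ,  0.036, -0.003]), 'grip_width': np.float64(0.094)}
```

View pics/top0.png

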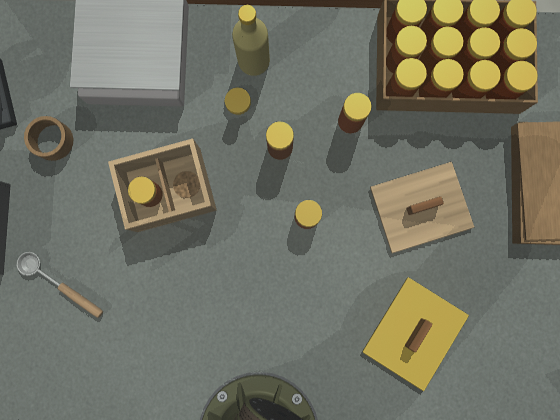

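View pics/side0.png

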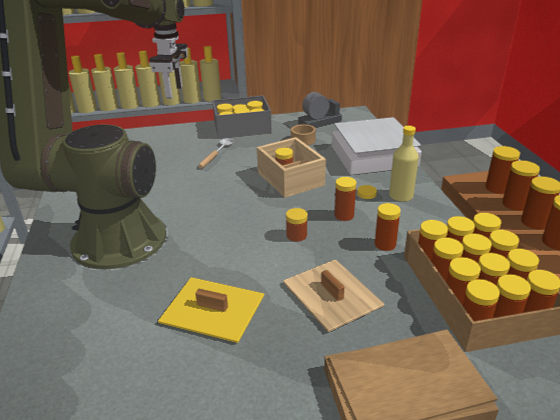

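The top view shows three standing jars: (308,213), (280,135) and (357,107). There is also a loose cap at (237,100). The box is at (162,184), with its empty cork cell at (187,185). The wooden lid is at (422,207), and the yellow lid-shaped decoy is at (415,335). The jar at (308,213) looks short (the side view, at (297,224), agrees). I'll check heights with depth and an enlarged crop.

```bash
python3 - <<'E'
from h import *
c=dict(np.load("top0.npz")); P=points(c); im=c["img"]; hsv=cv2.cvtColor(im,cv2.COLOR_RGB2HSV)
print("counter z",np.nanmedian(P[255:275,300:350,2]))
H=lambda a,b,r:(hsv[...,0]>=a)&(hsv[...,0]<=b)&r
ye=((hsv[...,0]>=20)&(hsv[...,0]<=32)&(hsv[...,1]>140)&(hsv[...,2]>150)).astype(np.uint8)
n,l,s,ce=cv2.connectedComponentsWithStats(ye)
for i in range(1,n):
    if s[i,4]>100 and s[i,0]<400:
        m=l==i; z=np.nanmedian(P[m][:,2]); (u,v),r=cv2.minEnclosingCircle(np.argwhere(m)[:,::-1].astype(np.float32))
        print("yellow",ce[i].round(1),s[i,4],"z",z.round(4),"med",np.nanmean(P[m],0).round(4),"circ",ray(c,u,v,z).round(4),round(r,1))
def rect(m,name):
    q=P[m][:,:2].astype(np.float32)*1000; R=cv2.minAreaRect(q); print(name,m.sum(),np.round(R[0],1),np.round(R[1],1),R[2])
w=np.zeros(ye.shape,bool)
lid=w.copy(); lid[150:265,360:485]=1
rect(lid&(P[...,2]>.008)&(P[...,2]<.022),"lidplate"); m=lid&(P[...,2]>.045)&(P[...,2]<.06); rect(m,"handle"); print(np.nanmedian(P[m][:,2]),np.nanmedian(P[lid&(P[...,2]>.008)&(P[...,2]<.022)][:,2]))
b=w.copy(); b[130:240,95:225]=1
m=b&(P[...,2]>.085)&(P[...,2]<.1); rect(m,"boxrim"); print(np.nanmedian(P[m][:,2]))
m=b&(P[...,2]>.045)&(P[...,2]<.062); rect(m,"divider-ish")
# everything above .02 near
crop=im[80:270,225:485]; cv2.imwrite("pics/crop1.png",cv2.resize(crop,None,fx=3,fy=3)[...,::-1])
E
```

```text
counter z -0.00038425173360079334
yellow [244.6  14.2] 134 z 0.2201 med [0.8145 0.0421 0.2201] circ [0.8172 0.0385 0.2201] 8.2
yellow [414.4  80.7] 158 z 0.1179 med [ 0.7361 -0.2948  0.1179] circ [ 0.7477 -0.2889  0.1179] 14.6
yellow [358.9 112.4] 129 z 0.112 med [ 0.6697 -0.185   0.1119] circ [ 0.6834 -0.1817  0.112 ] 13.5
yellow [277.8 137. ] 400 z 0.112 med [ 0.6149 -0.0236  0.112 ] circ [ 0.6191 -0.0265  0.112 ] 13.3
yellow [140.8 189.6] 537 z 0.0798 med [0.5054 0.2555 0.0797] circ [0.5051 0.2552 0.0798] 13.2
yellow [308.4 212.8] 457 z 0.0716 med [ 0.4681 -0.0906  0.0716] circ [ 0.4685 -0.0902  0.0716] 13.0
yellow [415.5 333. ] 5710 z 0.0135 med [ 0.2243 -0.3269  0.0135] circ [ 0.2218 -0.3259  0.0135] 56.6
lidplate 5691 [ 495.3 -339.1] [152.1 189.6] 18.842679977416992
handle 282 [ 494.9 -338.5] [17.9 70.6] 19.00389289855957
0.05146582209583461 0.013773354164518192
boxrim 1623 [518.7 216.3] [146.3 180.7] 17.23320198059082
0.09145399808216204
divider-ish 704 [518. 215.] [143.5 178.7] 17.1552677154541
```

View pics/crop1.png

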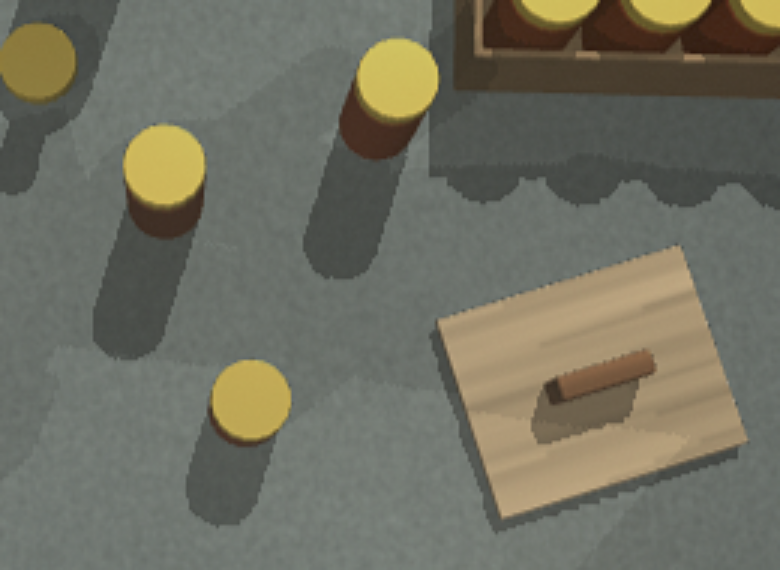

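The crop confirms it. The jar at (308,213) has its cap top at 71.6 mm, so it is the short one. The jars at (278,137) and (358,112) are 112 mm. The wooden lid lies at (422,207), and the yellow one is a decoy. All grasps use a yaw of about 0.30–0.33. I'm moving toward the jar now.

>>> jog_arm --targets '[[9.4, [-1.5, 0, -1.5], 0.05], [9.4, [-4, 0, -4], 0.13], [9.4, [-7, 0, -7], 0.23], [9.4, [-10, 0, -10], 0.33], [9.4, [-13, 0, -13], 0.43], [9.4, [-16, 0, -16], 0.53], [9.4, [-19, 0, -19], 0.63], [9.4, [-22, 0, -22], 0.73], [9.4, [-25, 0, -25], 0.83], [9.4, [-28, 0, -28], 0.92]]' --grip_force 30

```text
time_s: 1.1
ee_pos: [0.3555, 0.1568, 0.2245]
eef_rot: [-1.571, -0.0, 0.299]
force: [0.7, -0.4, 0.0]
grip_width: 0.0941
```

```bash
cat > go.py <<'E'
import sys; from h import *
from scipy.spatial.transform import Rotation as Ro
def go(x,y,z,yaw):
    o=ctrl.get_obs(); R=Ro.from_euler("xyz",o["eef_rot"]).as_matrix(); d=R.T@(np.array([x,y,z])-o["ee_pos"])
    psi=np.arctan2(R[1,0],R[0,0]); print("t",o["time_s"],"ee",o["ee_pos"].round(4),"rot",o["eef_rot"].round(3),"grip",o["grip_width"],"F",o["force"].round(1),"\nshift cm",(d*100).round(2),"turn",round(psi-yaw,3))
go(*map(float,sys.argv[1:]))
E
python3 go.py .4685 -.0904 .2 .30
```

```text
t 1.1 ee [0.3555 0.1568 0.2245] rot [-1.571 -0.     0.299] grip 0.09405116317652834 F [ 0.7 -0.4  0. ] 
shift cm [  3.51   2.45 -26.95] turn -0.001
```

>>> jog_arm --targets '[[9.4, [0.5, 0.3, -3.5], 0], [9.4, [1, 0.6, -7], 0], [9.4, [1.5, 1, -11], 0], [9.4, [2, 1.4, -15], 0], [9.4, [2.5, 1.8, -19], 0], [9.4, [3, 2.2, -22.5], 0], [9.4, [3.3, 2.4, -25], 0], [9.4, [3.5, 2.5, -26.5], 0], [9.4, [3.5, 2.5, -26.9], 0], [9.4, [3.5, 2.5, -26.9], 0]]'

```text
time_s: 2.1
ee_pos: [0.4688, -0.0876, 0.1994]
eef_rot: [-1.57, 0.0, 0.303]
force: [0.3, -0.5, 0.1]
grip_width: 0.0941
```

```bash
python3 go.py .4685 -.0904 .045 .30; python3 - <<'E'
from h import *
for n in["side"]:
    c=cam(n); cv2.imwrite(f"pics/{n}1.png",cv2.resize(c["img"][90:270,180:440],None,fx=3,fy=3)[...,::-1])
    p=ctrl.get_obs()["ee_pos"]; q=c["world_to_cam"]@np.r_[p,1]; K=c["camera_matrix"]; u=K[0,0]*q[0]/-q[2]+K[0,2]; v=K[1,1]*-q[1]/-q[2]+K[1,2]; print("tcp px",u,v,"crop",(u-180)*3,(v-90)*3)
c=cam("top"); P=points(c); w=P[100:330,230:420].reshape(-1,3)
g=w[(w[:,2]>.19)&(w[:,2]<.5)]; print(len(g)); 
E
```

```text
t 2.1 ee [ 0.4688 -0.0876  0.1994] rot [-1.57   0.     0.303] grip 0.09406100183859059 F [ 0.3 -0.5  0.1] 
shift cm [-0.1  15.44 -0.27] turn 0.003
tcp px 296.0527366115847 168.47952479577123 crop 348.1582098347541 235.43857438731368
5918
```

View pics/side1.png

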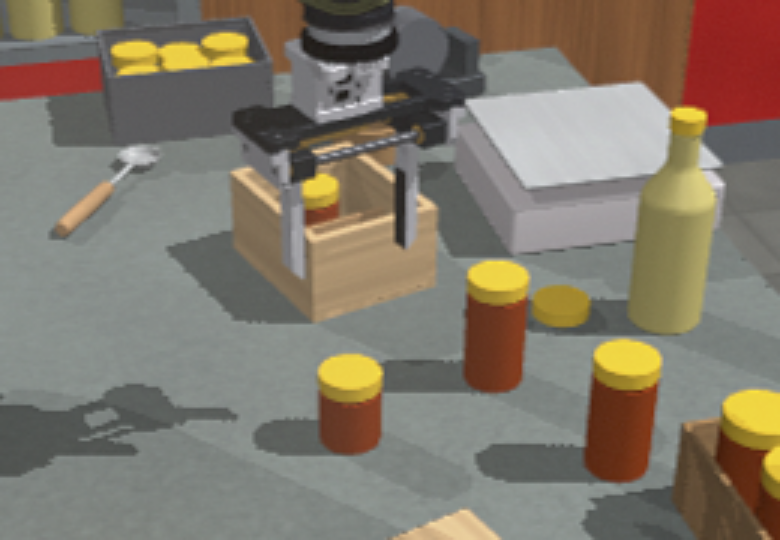

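The side view shows the open fingers, with tips at crop (290,275) and (405,245), above the short jar's position at (350,400). The projected TCP falls midway between them. Descending.

>>> jog_arm --targets '[[9.4, [0, 2, 0], 0], [9.4, [0, 5, 0], 0], [9.4, [0, 8, 0], 0], [9.4, [0, 9, 0], 0], [9.4, [0, 9, 0], 0], [9.4, [0, 9, 0], 0]]'

```text
time_s: 2.8
ee_pos: [0.4695, -0.0877, 0.1107]
eef_rot: [-1.572, -0.001, 0.303]
force: [0.0, 0.6, 0.0]
grip_width: 0.0938
```

```bash
python3 go.py .4685 -.0904 .045 .30
```

```text
t 2.8 ee [ 0.4695 -0.0877  0.1107] rot [-1.572e+00 -1.000e-03  3.030e-01] grip 0.09378848604039768 F [0.  0.6 0. ] 
shift cm [-0.19  6.57 -0.22] turn 0.003
```

>>> jog_arm --targets '[[9.4, [-0.2, 1, -0.25], 0], [9.4, [-0.2, 3, -0.25], 0], [9.4, [-0.2, 5, -0.25], 0], [9.4, [-0.2, 6.2, -0.25], 0], [9.4, [-0.2, 6.6, -0.25], 0], [9.4, [-0.2, 6.6, -0.25], 0], [7, [-0.2, 6.6, -0.25], 0], [6, [-0.2, 6.6, -0.25], 0], [5, [-0.2, 6.6, -0.25], 0], [5, [-0.2, 6.6, -0.25], 0]]' --grip_force 25

```text
time_s: 3.8
ee_pos: [0.4679, -0.0909, 0.0438]
eef_rot: [-1.571, -0.001, 0.303]
force: [0.6, 0.6, 0.2]
grip_width: 0.0649
```

>>> jog_arm --targets '[[5, [0, 0, 0], 0], [5, [0, 0, 0], 0], [5, [0, 0, 0], 0], [5, [0, 0, 0], 0]]'

```text
time_s: 4.2
ee_pos: [0.4678, -0.0909, 0.0436]
eef_rot: [-1.571, -0.0, 0.303]
force: [-1.6, -0.0, 3.7]
grip_width: 0.0556
```

```bash
python3 go.py .531 .1767 .2 .30
```

```text
t 4.2 ee [ 0.4678 -0.0909  0.0436] rot [-1.571 -0.     0.303] grip 0.05563358857142767 F [-1.6 -0.   3.7] 
shift cm [ 14.02 -15.64  23.66] turn 0.003
```

>>> jog_arm --targets '[[5, [0, -0.5, 0], 0], [5, [0, -2, 0], 0], [5, [0, -4.5, 0], 0], [5, [0, -7.5, 0], 0], [5, [0, -10.5, 0], 0], [5, [0, -13, 0], 0], [5, [0, -15, 0], 0], [5, [0, -15.6, 0], 0], [5, [0, -15.6, 0], 0]]'

```text
time_s: 5.1
ee_pos: [0.4678, -0.0909, 0.1997]
eef_rot: [-1.571, -0.001, 0.303]
force: [0.4, -0.8, -3.0]
grip_width: 0.0556
```

>>> jog_arm --targets '[[5, [0.6, 0, 1], 0], [5, [2, 0, 3.4], 0], [5, [3.8, 0, 6.5], 0], [5, [6, 0, 10], 0], [5, [8, 0, 13.5], 0], [5, [10, 0, 17], 0], [5, [11.8, 0, 20], 0], [5, [13, 0, 22], 0], [5, [13.8, 0, 23.3], 0], [5, [14, 0, 23.7], 0]]'

```text
time_s: 6.1
ee_pos: [0.5304, 0.1784, 0.1983]
eef_rot: [-1.571, 0.002, 0.304]
force: [-0.1, 0.3, -1.9]
grip_width: 0.0558
```

>>> jog_arm --targets '[[5, [0, 0, 0], 0], [5, [0, 0, 0], 0], [5, [0, 0, 0], 0]]'

```text
time_s: 6.4
ee_pos: [0.5306, 0.1762, 0.1995]
eef_rot: [-1.571, 0.0, 0.302]
force: [0.0, 0.0, -2.0]
grip_width: 0.0558
```

```bash
python3 go.py .531 .1767 .052 .30; python3 - <<'E'
from h import *
c=cam("side"); cv2.imwrite("pics/side2.png",cv2.resize(c["img"][60:240,200:400],None,fx=3,fy=3)[...,::-1])
E
```

```text
t 6.4 ee [0.5306 0.1762 0.1995] rot [-1.571  0.     0.302] grip 0.055848060098797024 F [ 0.  0. -2.] 
shift cm [ 0.05 14.75  0.04] turn 0.002
```

View pics/side2.png

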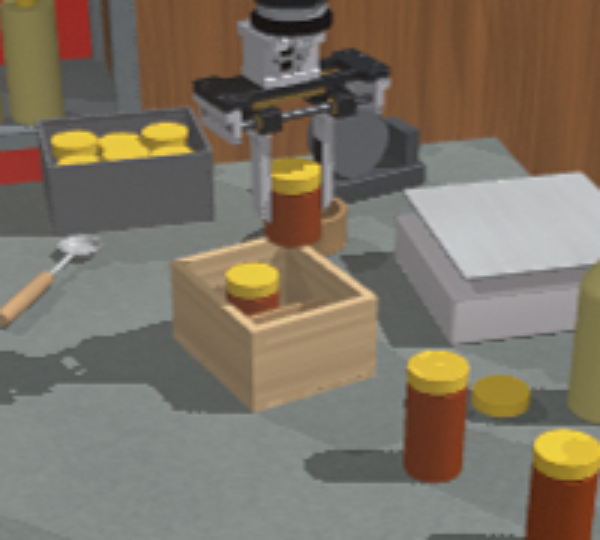

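The held jar at crop (295,200) hangs upright above the empty near cell. The packed jar is at (252,285), behind the divider. Lowering.

>>> jog_arm --targets '[[5, [0, 1, 0], 0], [5, [0, 3, 0], 0], [5, [0, 5.5, 0], 0], [5, [0, 8, 0], 0], [5, [0, 10.5, 0], 0], [5, [0, 12.5, 0], 0], [5, [0, 13.7, 0], 0], [5, [0, 14.2, 0], 0], [5, [0, 14.4, 0], 0], [5, [0, 14.4, 0], 0]]'

```text
time_s: 7.45
ee_pos: [0.531, 0.1771, 0.056]
eef_rot: [-1.571, -0.001, 0.303]
force: [0.5, 0.0, -1.7]
grip_width: 0.0559
```

>>> jog_arm --targets '[[5, [0, 0.1, 0], 0], [5, [0, 0.2, 0], 0], [5, [0, 0.3, 0], 0], [5, [0, 0.3, 0], 0]]'

```text
time_s: 7.85
ee_pos: [0.5307, 0.1771, 0.0525]
eef_rot: [-1.571, -0.0, 0.303]
force: [1.1, 0.5, -1.9]
grip_width: 0.0558
```

```bash
python3 go.py .531 .1767 .0516 .30
```

```text
t 7.85 ee [0.5307 0.1771 0.0525] rot [-1.571 -0.     0.303] grip 0.055824084676587865 F [ 1.1  0.5 -1.9] 
shift cm [ 0.02  0.09 -0.05] turn 0.003
```

>>> jog_arm --targets '[[5, [0, 0.05, 0], 0], [5, [0, 0.1, 0], 0], [5, [0, 0.13, 0], 0], [5, [0, 0.13, 0], 0]]'

```text
time_s: 8.25
ee_pos: [0.5307, 0.1771, 0.0516]
eef_rot: [-1.571, -0.0, 0.303]
force: [-2.8, -1.3, 4.7]
grip_width: 0.0555
```

Contact: the force flipped from −1.9 to +4.7 N, so the jar is on the floor. I'll open only to 7.2 cm because of the walls.

>>> jog_arm --targets '[[5.8, [0, 0, 0], 0], [6.2, [0, 0, 0], 0], [6.8, [0, 0, 0], 0], [7.2, [0, 0, 0], 0], [7.2, [0, 0, 0], 0], [7.2, [0, 0, 0], 0]]'

```text
time_s: 8.85
ee_pos: [0.5307, 0.1771, 0.0511]
eef_rot: [-1.571, 0.0, 0.303]
force: [-0.4, -0.2, -0.9]
grip_width: 0.0722
```

>>> jog_arm --targets '[[7.2, [0, -0.5, 0], 0], [7.2, [0, -1.5, 0], 0], [7.2, [0, -3, 0], 0], [7.2, [0, -5.5, 0], 0], [7.2, [0, -8.5, 0], 0], [7.2, [0, -11.5, 0], 0], [7.2, [0, -14, 0], 0], [7.2, [0, -16, 0], 0], [7.2, [0, -17, 0], 0]]'

```text
time_s: 9.75
ee_pos: [0.531, 0.1772, 0.2243]
eef_rot: [-1.571, -0.004, 0.303]
force: [-0.3, 0.1, 0.4]
grip_width: 0.0721
```

```bash
python3 go.py .495 -.3388 .22 .33
```

```text
t 9.75 ee [0.531  0.1772 0.2243] rot [-1.571 -0.004  0.303] grip 0.07208015162992516 F [-0.3  0.1  0.4] 
shift cm [-18.84   0.37 -48.17] turn -0.027
```

>>> jog_arm --targets '[[6, [-0.5, 0, -1.2], 0], [5, [-1.5, 0, -4], 0], [5, [-3, 0, -7.6], 0], [5, [-4.5, 0, -11.5], 0], [5, [-6, 0, -15.4], 0], [5, [-7.5, 0, -19.2], 0], [5, [-9, 0, -23], 0], [5, [-10.5, 0, -27], 0], [5, [-12, 0, -30.7], 0], [5, [-13.5, 0, -34.5], 0]]'

```text
time_s: 10.75
ee_pos: [0.5034, -0.1946, 0.2202]
eef_rot: [-1.57, 0.001, 0.303]
force: [0.3, 0.8, -0.7]
grip_width: 0.0505
```

>>> jog_arm --targets '[[5, [-1.5, 0, -4], 0], [5, [-3, 0, -7.6], 0], [5, [-4.2, 0, -10.7], 0], [5, [-5, 0, -13], -0.03], [5, [-5.3, 0, -13.7], -0.03], [5, [-5.3, 0, -13.7], -0.03], [5, [-5.3, 0, -13.7], -0.03], [5, [-5.3, 0, -13.7], -0.03]]'

```text
time_s: 11.55
ee_pos: [0.4952, -0.338, 0.2212]
eef_rot: [-1.571, -0.0, 0.334]
force: [-0.6, -0.1, 0.1]
grip_width: 0.0503
```

```bash
python3 - <<'E'
from h import *
c=cam("top"); P=points(c); im=c["img"]
cv2.imwrite("pics/top2.png",cv2.resize(im[120:280,90:490],None,fx=2,fy=2)[...,::-1])
hsv=cv2.cvtColor(im,cv2.COLOR_RGB2HSV)
ye=((hsv[...,0]>=20)&(hsv[...,0]<=32)&(hsv[...,1]>140)&(hsv[...,2]>150)).astype(np.uint8); ye[:130]=0; ye[240:]=0;ye[:,230:]=0
n,l,s,ce=cv2.connectedComponentsWithStats(ye)
for i in range(1,n):
    if s[i,4]>100:
        m=l==i; z=np.nanmedian(P[m][:,2]); print(ce[i].round(1),s[i,4],np.nanmean(P[m],0).round(4),"zspread",np.nanpercentile(P[m][:,2],[5,95]).round(4))
E
python3 go.py .495 -.3388 .04 .33
```

```text
[179.1 178.1] 538 [0.5314 0.1778 0.0798] zspread [0.0769 0.0827]
[140.8 189.5] 536 [0.5054 0.2554 0.0798] zspread [0.0765 0.0827]
t 11.6 ee [ 0.4953 -0.3381  0.2213] rot [-1.571 -0.     0.334] grip 0.05020856060159543 F [ 0.2 -0.3  0.6] 
shift cm [-0.05 18.13 -0.06] turn 0.004
```

View pics/top2.png

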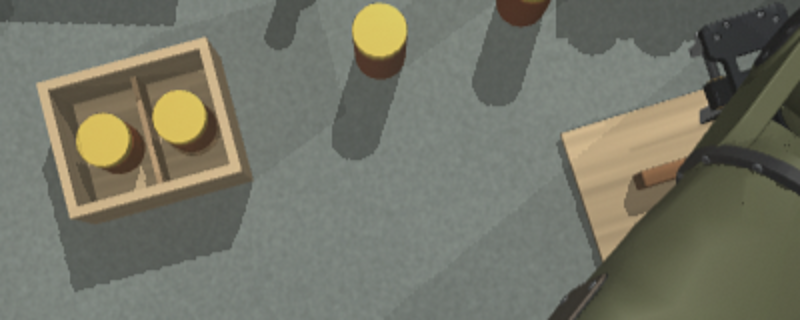

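Both jars stand level in the box, at crop (103,140) and (180,117), with tops at z = 79.8 mm. The lid's handle at crop (650,178) lies below the gripper. Descending to the handle.

>>> jog_arm --targets '[[5, [-0.05, 1.5, -0.05], 0], [5, [-0.05, 4, -0.05], 0], [5, [-0.05, 7, -0.05], 0], [5, [-0.05, 10, -0.05], 0], [5, [-0.05, 13, -0.05], 0], [5, [-0.05, 15.5, -0.05], 0], [5, [-0.05, 17, -0.05], 0], [5, [-0.05, 17.8, -0.05], 0], [5, [-0.05, 18.2, -0.05], 0], [5, [-0.05, 18.2, -0.05], 0]]'

```text
time_s: 12.6
ee_pos: [0.495, -0.3397, 0.0396]
eef_rot: [-1.571, -0.0, 0.333]
force: [-0.6, 0.6, -0.3]
grip_width: 0.0501
```

>>> jog_arm --targets '[[4, [0, 0, 0], 0], [3, [0, 0, 0], 0], [2, [0, 0, 0], 0], [1.2, [0, 0, 0], 0], [1.2, [0, 0, 0], 0], [1.2, [0, 0, 0], 0], [1.2, [0, 0, 0], 0], [1.2, [0, 0, 0], 0]]' --grip_force 35

```text
time_s: 13.4
ee_pos: [0.4948, -0.3398, 0.0394]
eef_rot: [-1.571, -0.0, 0.333]
force: [-2.1, 1.2, 5.6]
grip_width: 0.0177
```

```bash
python3 go.py .5187 .2163 .22 .3005
```

```text
t 13.4 ee [ 0.4948 -0.3398  0.0394] rot [-1.571 -0.     0.333] grip 0.017736890944772158 F [-2.1  1.2  5.6] 
shift cm [ 20.44 -18.07  51.77] turn 0.032
```

>>> jog_arm --targets '[[1.2, [0, -0.5, 0], 0], [1.2, [0, -1.5, 0], 0], [1.2, [0, -3.5, 0], 0], [1.2, [0, -6, 0], 0], [1.2, [0, -9, 0], 0], [1.2, [0, -12, 0], 0], [1.2, [0, -15, 0], 0], [1.2, [0, -17, 0], 0], [1.2, [0, -18, 0], 0], [1.2, [0, -18, 0], 0]]'

```text
time_s: 14.4
ee_pos: [0.495, -0.3398, 0.2204]
eef_rot: [-1.572, -0.001, 0.333]
force: [0.7, 0.2, -2.1]
grip_width: 0.0179
```

>>> jog_arm --targets '[[1.2, [0.3, 0, 0.8], 0], [1.2, [1, 0, 2.5], 0], [1.2, [2, 0, 5], 0], [1.2, [3.1, 0, 8], 0], [1.2, [4.3, 0, 11], 0], [1.2, [5.5, 0, 14], 0], [1.2, [6.7, 0, 17], 0], [1.2, [7.9, 0, 20], 0], [1.2, [9.1, 0, 23], 0], [1.2, [10.2, 0, 26], 0]]'

```text
time_s: 15.4
ee_pos: [0.5053, -0.058, 0.2183]
eef_rot: [-1.57, 0.001, 0.334]
force: [0.4, -0.3, -1.5]
grip_width: 0.0178
```

>>> jog_arm --targets '[[1.2, [1.2, 0, 3], 0], [1.2, [2.4, 0, 6], 0], [1.2, [3.6, 0, 9], 0], [1.2, [4.8, 0, 12], 0.01], [1.2, [6, 0, 15], 0.02], [1.2, [7.2, 0, 18], 0.03], [1.2, [8.4, 0, 21], 0.03], [1.2, [9.3, 0, 23.5], 0.03], [1.2, [10, 0, 25], 0.03], [1.2, [10.2, 0, 25.7], 0.03]]'

```text
time_s: 16.4
ee_pos: [0.5178, 0.2171, 0.2184]
eef_rot: [-1.571, 0.001, 0.305]
force: [0.1, -0.0, -2.4]
grip_width: 0.0174
```

>>> jog_arm --targets '[[1.2, [0, 0, 0], 0], [1.2, [0, 0, 0], 0], [1.2, [0, 0, 0], 0]]'

```text
time_s: 16.7
ee_pos: [0.5186, 0.2147, 0.2192]
eef_rot: [-1.571, 0.0, 0.302]
force: [0.4, -1.3, -1.3]
grip_width: 0.0178
```

```bash
python3 go.py .5187 .2153 .14 .3005; python3 - <<'E'
from h import *
c=cam("side"); cv2.imwrite("pics/side3.png",cv2.resize(c["img"][60:240,200:400],None,fx=3,fy=3)[...,::-1])
c=cam("top"); P=points(c); m=np.zeros(P.shape[:2],bool); m[90:280,60:260]=1
m&=(P[...,2]>.17)&(P[...,2]<.205); q=P[m]; print(m.sum(),cv2.minAreaRect((q[:,:2]*1000).astype(np.float32)))
A=np.c_[q[:,:2],np.ones(len(q))]; print("plane",np.linalg.lstsq(A,q[:,2],rcond=None)[0])
cv2.imwrite("pics/top3.png",cv2.resize(c["img"][90:280,60:260],None,fx=3,fy=3)[...,::-1])
E
```

```text
t 16.7 ee [0.5186 0.2147 0.2192] rot [-1.571  0.     0.302] grip 0.017824117489134626 F [ 0.4 -1.3 -1.3] 
shift cm [0.03 7.92 0.06] turn 0.001
3745 ((532.80908203125, 174.86886596679688), (153.7463836669922, 103.47334289550781), 16.754051208496094)
plane [0.00110705 0.00303196 0.19257364]
```

View pics/side3.png

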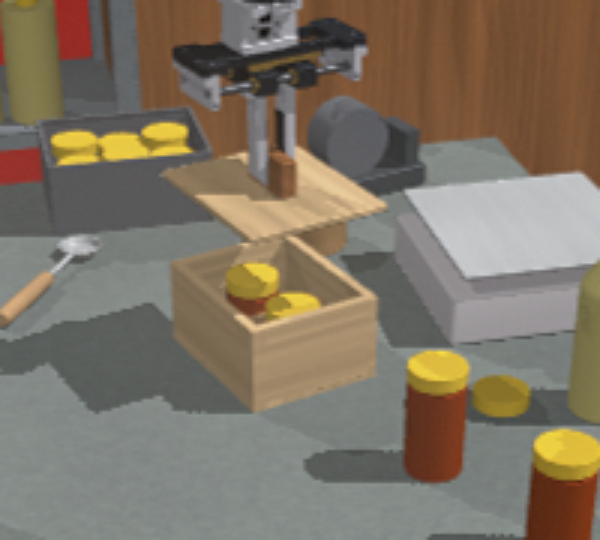

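The lid hangs level over the box, with its plate spanning crop (165,170)–(385,205). Its visible end edge matches the planned centre within about 1.5 mm. Lowering, slowly at the end.

>>> jog_arm --targets '[[1.2, [0, 1, 0.05], 0], [1.2, [0, 3, 0.05], 0], [1.2, [0, 5, 0.05], 0], [1.2, [0, 7, 0.05], 0], [1.2, [0, 8.2, 0.05], 0], [1.2, [0, 8.8, 0.05], 0], [1.2, [0, 9.0, 0.05], 0], [1.2, [0, 9.1, 0.05], 0], [1.2, [0, 9.1, 0.05], 0], [1.2, [0, 9.1, 0.05], 0]]'

```text
time_s: 17.8
ee_pos: [0.5186, 0.2162, 0.1287]
eef_rot: [-1.571, -0.001, 0.303]
force: [-0.3, -0.9, -1.7]
grip_width: 0.0175
```

>>> jog_arm --targets '[[1.2, [0, 0.05, 0], 0], [1.2, [0, 0.1, 0], 0], [1.2, [0, 0.15, 0], 0], [1.2, [0, 0.2, 0], 0], [1.2, [0, 0.2, 0], 0]]'

```text
time_s: 18.3
ee_pos: [0.5184, 0.2161, 0.1261]
eef_rot: [-1.571, 0.0, 0.303]
force: [0.1, -0.9, -2.5]
grip_width: 0.018
```

>>> jog_arm --targets '[[1.2, [0, 0.05, 0], 0], [1.2, [0, 0.1, 0], 0], [1.2, [0, 0.1, 0], 0], [1.2, [0, 0.1, 0], 0]]'

```text
time_s: 18.7
ee_pos: [0.5184, 0.2161, 0.1254]
eef_rot: [-1.571, -0.0, 0.303]
force: [-2.1, -0.7, 3.1]
grip_width: 0.0176
```

Contact at z = 0.1254, exactly as expected. Releasing and withdrawing.

>>> jog_arm --targets '[[2, [0, 0, 0], 0], [3, [0, 0, 0], 0], [4, [0, 0, 0], 0], [5, [0, 0, 0], 0], [5, [0, 0, 0], 0], [5, [0, 0, 0], 0]]'

```text
time_s: 19.3
ee_pos: [0.5184, 0.2161, 0.1251]
eef_rot: [-1.571, 0.0, 0.303]
force: [-0.3, -0.3, 0.5]
grip_width: 0.0498
```

>>> jog_arm --targets '[[5, [0, -1, 0], 0], [5, [0, -3, 0], 0], [5, [0, -6, 0], 0], [5, [0, -9, 0], 0], [5, [0, -11, 0], 0], [5, [0, -11, -4], 0], [5, [0, -11, -8], 0], [5, [0, -11, -12], 0], [5, [0, -11, -16], 0], [5, [0, -11, -20], 0]]'

```text
time_s: 20.3
ee_pos: [0.5783, 0.0236, 0.2361]
eef_rot: [-1.571, -0.001, 0.303]
force: [0.8, -0.3, -0.1]
grip_width: 0.0499
```

>>> jog_arm --targets '[[5, [0, 0, -4], 0], [5, [0, 0, -8], 0], [5, [0, 0, -12], 0], [5, [0, 0, -14], 0], [5, [0, 0, -14], 0], [5, [0, 0, -14], 0]]'

```text
time_s: 20.9
ee_pos: [0.6197, -0.1078, 0.2354]
eef_rot: [-1.57, -0.0, 0.303]
force: [0.2, 0.8, -0.3]
grip_width: 0.0496
```

```bash
python3 - <<'E'
from h import *
c=cam("side"); a=cv2.resize(c["img"][90:240,220:360],(560,600))
c=cam("top"); P=points(c); m=np.zeros(P.shape[:2],bool); m[90:280,60:240]=1
for lo,hi in((.094,.106),(.125,.145)):
    k=m&(P[...,2]>lo)&(P[...,2]<hi); q=P[k]; print(k.sum(),cv2.minAreaRect((q[:,:2]*1000).astype(np.float32)))
    A=np.c_[q[:,:2]-[.5187,.2163],np.ones(len(q))]; print("plane",np.linalg.lstsq(A,q[:,2],rcond=None)[0].round(4))
cv2.imwrite("pics/side4.png",a[...,::-1]); o=ctrl.get_obs(); print(o["time_s"],o["ee_pos"])
E
```

```text
6412 ((520.1451416015625, 217.16555786132812), (153.1641845703125, 188.68600463867188), 17.4305362701416)
plane [ 0.0012 -0.      0.0997]
368 ((519.95361328125, 216.55001831054688), (19.006452560424805, 69.95065307617188), 17.1896915435791)
plane [0.1913 0.0808 0.1367]
21.0 [ 0.61973553 -0.10704704  0.23551704]
```

View pics/side4.png

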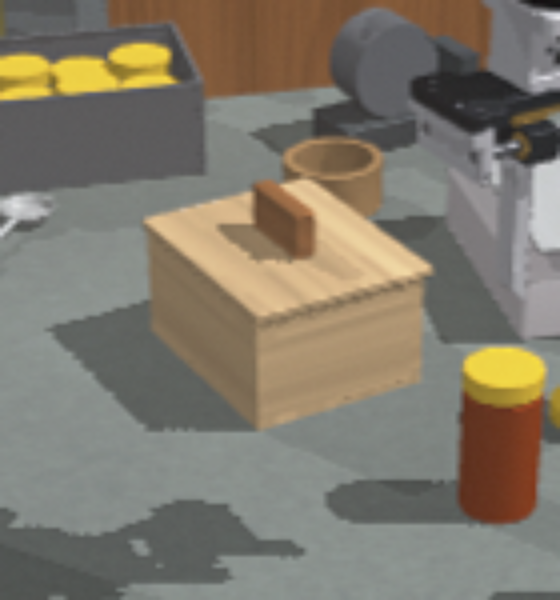

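The lid lies flush on the box, with its front edge at crop (145,220)–(260,320)–(432,268) and no gap. Its top is level at 99.7 mm (100 expected), and its centre is within 2 mm of the box's. The gripper is clear, so I'm handing in.

```bash
python3 -c "
from station import ctrl
print(ctrl.hand_in())"
```

```text
the job is handed in; nothing more can be done
None
```

The short jar is standing upright in the empty cell, the wooden lid is closed on the box, and the job is handed in at about 21 s of the 61 s allowed. Nothing was dropped: both the jar and the lid were lowered until a light contact force of 3–5 N showed, then released.

My last checks all agreed:
- **Jar:** before the lid went on, its top was level at 79.8 mm, matching the jar already packed.
- **Lid:** its top is level at 99.7 mm (100 mm expected), within 2 mm of the box's centre and 0.2° of its angle.
- **Robot:** the gripper was open and clear of everything when I handed in.

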